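# Take the freshly painted knob from under its dust cover with tongs

### The job

First lift the clear dust cover off the saucer by its wooden handle, hang it by that handle on the hook and let go of it. Then pick up the spring tongs, close their jaws on the freshly painted red knob and lift it at least 12 cm above the counter; finish while still holding it there, still, in the tongs. The paint is wet, so the robot itself must never touch the knob, and leave the saucer, paint tin and pliers where they are.

Things in the scene. Friction and masses are not known exactly. Their poses are not given: they have to be found in the camera images.
- cover: Clear plastic dust cover: upside-down cup, 72 mm across, 58 mm tall, wall 3 mm, with a wooden handle bar on two thin posts above. 0.12 kg +-30 %. It stands in the saucer over the knob. Between cup top and bar is an opening 42 mm high, 48 mm wide, open along x, for the hook. Origin: centre of the lower rim; z up.
- cover_grip (a point): Centre of the cover's wooden handle bar, 116 mm above the lower rim; axes as the cover's. The bar is 14 mm thick (x), 66 mm long (y), 32 mm tall (z), its top 132 mm above the rim. Pinch it along x, by its upper half only, so that the fingertips stay clear of the hook below it.
- cover_seat (a point): Middle of the underside of the handle bar, 100 mm above the lower rim: the place that rests on the hook.
- hook: Fixed hook stand, 216 mm tall. Origin: on the counter right below the hook's seat. A level rod 8 mm thick runs along x, its centre 200 mm up, from a post (16 mm thick, top at 204 mm, at x = +85 mm) to x = -18 mm, then turns up to its end at x = -30 mm. Wooden foot under the post: x 45 to 115 mm, 120 mm wide, 12 mm high.
- hook_seat (a point): Top of the hook's rod at its seat, 204 mm above the counter; x points to the post, -x to the open end where things are put on. The hung handle bar rests here, crossing the rod, with the cover hanging below.
- hook_tip (a point): Centre of the upturned end of the rod, 30 mm before the seat and 212 mm above the counter; its highest point is 216 mm.
- tongs: Steel spring tongs lying flat, 220 mm long, 24 mm tall, 0.14 kg, balanced at the sleeves. Origin: underside, midway between the black rubber grip sleeves; x to the jaws, z up. The arms turn on a vertical hinge 95 mm behind the origin; this body carries the right (-y) arm. Sleeves: 56 mm long, 24 mm tall, 57 mm over their outer faces when open; grip across both, along y.
- tongs_arm (a joint): Angle (rad) the tongs are squeezed: 0 open (jaws 61 mm apart, 57 mm over the sleeves), 0.168 arms parallel (jaws 28, sleeves 41 mm), 0.25 end stop (jaws 12 mm). A spring opens it: squeezing the sleeves takes 6 N to start, 8 N at parallel, 9.5 N at the stop; on the knob (stop near 0.16) half of any extra grip reaches the jaws. Jaws move twice as far as sleeves.
- jaw_right (a point): Middle of the inner face of the right (-y) jaw: 98 mm ahead of the tongs' origin, 12 mm above the tongs' underside. Each jaw pad is a shallow V, 38 mm long (along the tongs), 20 mm tall, its ends standing 4 mm further inward than this point.
- jaw_left (a point): The same on the left (+y), moving jaw. The midpoint of jaw_left and jaw_right is the middle of the bite.
- knob: Freshly painted red cabinet knob, turned wood, 44 mm tall, 50 g give or take 30 percent, standing upright on the saucer's floor, up to 6 mm off its centre, under the cover. Foot 24 mm across, neck 16 mm at 9 mm height, widest (30 mm) from 27 to 38 mm height. Origin: centre of its underside.
- saucer: White ceramic saucer, 124 mm across, rim 12 mm high, flat inner floor 5 mm above the counter. Origin: centre of its underside. To be left in place.
- tin: Bystander: red paint tin 66 mm across, 75 mm tall, loose. Origin: centre of its underside.
- pliers: Bystander: pliers with blue handles, about 180 mm long, 16 mm high, loose, lying flat. Origin: about the middle of their length, on the counter.
Mind the look-alikes: they are no part of the job. There is more than one size of the tongs; the one meant has the size given above.

How it is judged:
On the way, in this order (a step that is already met when the one before it is completed fails the run):
1. the dust cover hangs by its handle on the hook, let go (x of cover_seat in the frame of hook_seat between -0.05 and 0.05 m and y of cover_seat in the frame of hook_seat between -0.05 and 0.05 m and z of cover_seat in the frame of hook_seat between -0.025 and 0.025 m and contact force between hook and cover above 0.3 N and contact force between the fingers and cover below 0.1 N and linear speed of cover below 0.15 m/s), for 0.2 s.
2. the tongs are gripped and lifted off the counter (contact force between the fingers and tongs above 1 N and height (world z) of tongs above 0.015 m), for 0.2 s.
At the end, for the whole second after the job is handed in: Cover hangs by its bar on the hook, let go (bar within 50 mm of the seat, 25 mm in height). The gripped tongs hold the knob in their jaws, over 100 mm above the counter, below 0.05 m/s, touching no hook, cover or saucer. Saucer within 40, tin and pliers within 30 mm of their start (all of step 1 and height (world z) of knob above 0.1 m and height (world z) of tongs above 0.06 m and contact force between tongs_arm and knob above 0.5 N and contact force between the fingers and tongs above 1 N and distance between knob and jaw_right below 0.06 m and contact force between each of hook, cover, saucer and knob below 0.05 N and contact force between hook and tongs below 0.05 N and linear speed of knob below 0.05 m/s and distance of saucer from where it was at the start of the episode below 0.04 m and distance of each of tin, pliers from where it was at the start of the episode below 0.03 m); the arm keeps its last pose, push and grip.
It fails at once if the robot itself touches the wet knob (contact force between any of the fingers, the arm and knob above 0.2 N).
It fails at once if the saucer is shoved away (distance of saucer from where it was at the start of the episode above 0.04 m).
It fails at once if the paint tin or the pliers are disturbed (distance of any of tin, pliers from where it was at the start of the episode above 0.03 m).
It also fails if it takes over 64 s, if anything falls off the work surface, if the arm or the gripper's body presses on something with over 40 N, if the wrist force passes 120 N, or if a joint passes its speed limit or range.

### The arm

A 6-joint arm with a two-finger parallel gripper is mounted at the origin on the work surface. World frame = base frame: x ahead of the robot, y to its left, z up, the work surface at z = 0. Lengths are in m, angles in rad, forces in N, time in s.
With the tool pointing down it reaches from about 0.35 to 0.975 m from the base axis. Payload 4.9 kg.
Tool frame: the origin (TCP) lies at the very end of the fingers, on their centre line; the grasp point (between the pads) lies behind it (manip.pinch_z is the y of the grasp point in the tool frame, in m); y points along the fingers, x is the direction in which the jaws open and shut, and the axes are right-handed (so a half turn about y gives the same grasp; the last joint's range is limited). The gripper opens to 85 mm and grips with 20 to 120 N. Pads are 22 mm wide; open, the fingers measure 114 mm over their backs; the gripper's body (76 mm by 85 mm) begins 54 mm behind the grasp point. The pads swing forward as they close: fully open they stand 13 mm farther back than shut.
Start: joints at [1.159, 0.053, 1.613, -0, 1.476, -0.119], TCP at [0.18, 0.598, 0.2] pointing down, gripper open.
Joint ranges: [-3.01, 3.01], [-1.01, 2.22], [0.06, 2.58], [-1.02, 4.17], [0.09, 2.62], [-3.14, 3.14]. Speed limits (rad/s): [2.57, 2.57, 3.14, 3.14, 3.14, 3.14].

### API

Orientations are given as a unit quaternion [w, x, y, z].
In Python, from plant import manip gives the robot as it stands.
- The arm moves only by the tool drive_tool, never from a script. Its argument "motion" is a list of rows, each a list of 3 entries, a list of its own where there are three numbers: the shift along the tool's x, y, z in units of 25 mm (1.0 is 25 mm), then the turn, a rotation vector about the tool's x, y, z in units of 5 degrees (1.0 is 5 degrees), then the closure, from -1 (fully open) to 1 (shut). A call has 1 to 12 rows; each row shifts and turns the commanded pose from where the row before left it, along the tool's axes as they then stand; what a row does not reach is not made up. A row lasts 1/10 s, in which the tool goes at most 50 mm and 8.59 degrees, less where a joint would pass 70% of its speed; a pose out of reach is approached as far as the arm can. A call is refused whole if a number of a shift passes 1 or a number of a turn 1, either way. A call with a gripper value outside its range is refused whole. The fingers move at their own pace and stop on an object; the grip force is fixed at half the most. Time passes only in rows, so rows that do not move let the fingers close. It gives the time, the measured TCP pose, the force and the opening at its end, in the units of the state.
- manip.state(): the state, without advancing time (a new reading comes with each control period).
- manip.grab_frame(name): name is "side" or "top"; returns a dict with "img" (384x512x3 uint8, blue, green, red), "range_z" (384x512 float32, m along the optical axis (not along the pixel's ray), 0 where there is no reading), "camera_matrix" (3x3 intrinsics, pixels), "k1" (the pictures are not rectified: a ray, as slopes to the right and down, at radius r is drawn at 1 + k1 r^2 times it, then the intrinsics apply), "world_from_camera" (4x4, takes a point from camera to world coordinates). Camera axes: x right, y down, z forward; pixel columns grow to the right and rows downward; lengths in m; the calibration is good to about 2 mm. A picture is of the moment at which its call begins.
- manip.job_done(): hands the job in, once; it reports no verdict.
The state is a dict: "time": time; "joint_pos": joint angles; "joint_vel": joint speeds; "joint_efforts": joint torques, N m; "tool_pos": TCP position; "tool_rot": TCP orientation; "contact_force": force on the tool from outside, world axes, zero at the start; "ft_torque": the same for the moment, N m; "gripper_width": opening from 0.0 (shut) to 1.0 (fully open).
Only numpy, scipy, OpenCV 4.12 (cv2) and the standard library are available. Lean on these libraries where they do the work, as an engineer would, in place of code of your own. Each camera call takes 0.05 s, during which the arm holds its last target. There are 200 camera calls.

## Working session

There is one attempt and no reset: what is moved stays moved. The work goes in short steps, Python scripts to look and compute and a tool call to move; the robot and the scene stay as the last step left them, time stands still between calls to the robot, and variables do not carry over. Pictures are saved under pics/ and viewed, about 8 in all and at most 12, crops included, and the job is handed in when it is done.

Besides the shell and the picture viewer there is one more tool, called after "Emit:" by a JSON object that holds its "method" and its "body", one argument or row to a line. drive_tool: Moves the arm, as the interface text tells. Its arguments: {"type":"object","properties":{"motion":{"type":"array","items":{"type":"array"}}},"required":["motion"]}

```bash
ls; mkdir -p pics; cat > h.py <<'E'
import numpy as np, cv2
from plant import manip
def grab(n):
    f=manip.grab_frame(n); np.savez(f'/tmp/{n}.npz',**{k:np.asarray(v) for k,v in f.items()}); return f
def load(n): return dict(np.load(f'/tmp/{n}.npz'))
def cloud(f):
    K=f['camera_matrix'];k=float(f['k1']);h,w=f['range_z'].shape
    u,v=np.meshgrid(np.arange(w),np.arange(h))
    p=cv2.undistortPoints(np.stack([u,v],-1).reshape(-1,1,2).astype(np.float64),K,np.array([k,0,0,0,0.])).reshape(h,w,2)
    z=f['range_z'];P=np.stack([p[...,0]*z,p[...,1]*z,z],-1);T=f['world_from_camera']
    W=P@T[:3,:3].T+T[:3,3]; W[z==0]=np.nan; return W
E
python3 - <<'E'
from h import *
for n in('top','side'):
    f=grab(n); cv2.imwrite(f'pics/{n}0.png',f['img']); print(n,f['camera_matrix'].tolist(),f['k1'],np.round(f['world_from_camera'],3).tolist())
print(manip.state(),manip.pinch_z)
E
```

```text
pics
top [[372.7323873607042, 0.0, 257.5585529737719], [0.0, 372.7323873607042, 187.45800106586125], [0.0, 0.0, 1.0]] -0.07108183883575654 [[0.0, -0.994, 0.111, 0.479], [-1.0, -0.003, -0.021, 0.018], [0.021, -0.111, -0.994, 1.201], [0.0, 0.0, 0.0, 1.0]]
side [[394.325236313511, 0.0, 258.9401003598748], [0.0, 394.325236313511, 190.67093028333144], [0.0, 0.0, 1.0]] -0.08792634017803955 [[0.95, -0.216, 0.224, 0.322], [-0.311, -0.645, 0.698, -0.767], [-0.006, -0.733, -0.68, 0.889], [0.0, 0.0, 0.0, 1.0]]
{'time': 0.1, 'joint_pos': array([ 1.15899053e+00,  5.33139139e-02,  1.61418855e+00, -1.27123916e-05,
        1.47602032e+00, -1.19003120e-01]), 'joint_vel': array([ 0.00068271, -0.00016037, -0.0029312 , -0.00175981,  0.00240789,
        0.00065885]), 'joint_efforts': array([ 4.49236832e-04, -3.94904816e+01, -3.71363211e+01, -1.06559030e-04,
        3.89633817e-03,  9.57401113e-06]), 'tool_pos': array([0.18014356, 0.59780307, 0.19845269]), 'tool_rot': array([-0.56724721,  0.56793312,  0.42112193, -0.4223019 ]), 'contact_force': array([-0.20771477,  0.05518994,  0.09179692]), 'ft_torque': array([ 0.01060578, -0.00141357,  0.02140831]), 'gripper_width': 0.9963184620873329} -0.0187
```

View pics/top0.png

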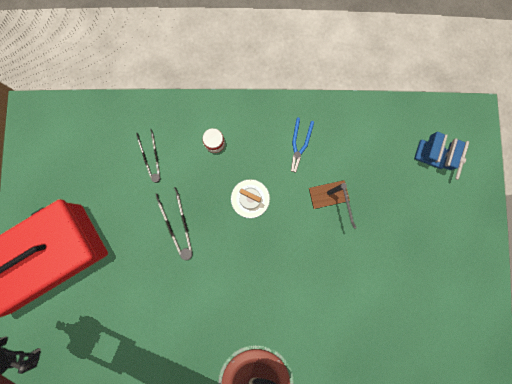

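View pics/side0.png

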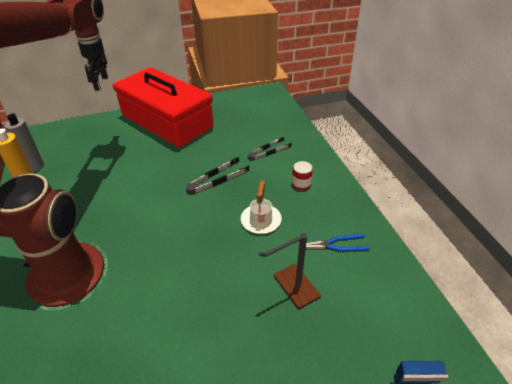

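Top view: large tongs have their hinge at (186,254) and jaws at (158,196)/(178,190). Small tongs have their hinge at (156,178). The cover and saucer are at (250,198), and the hook post is near (340,190) with its open end toward (352,226). The tin is at (213,140) and the pliers at (300,145). Next I measure these.

```bash
python3 - <<'E'
from h import *
W={n:cloud(load(n)) for n in('top','side')}; I={n:load(n)['img'] for n in W}
w=W['top'];im=I['top'].astype(int)
def show(name,m,ww=w):
    p=ww[m];p=p[~np.isnan(p[:,0])]
    if len(p)<3: print(name,len(p));return
    c=p[:,:2].mean(0);d=p[:,:2]-c;ev,V=np.linalg.eigh(d.T@d);a=V[:,1];t=d@a;s=d@V[:,0]
    print(name,len(p),'mean',p.mean(0).round(4),'axis',np.degrees(np.arctan2(a[1],a[0])).round(1),'ext',np.ptp(t).round(3),np.ptp(s).round(3),'z',np.percentile(p[:,2],[5,50,95]).round(4),'ends',(c+a*t.max()).round(3),(c+a*t.min()).round(3))
def box(u0,u1,v0,v1):
    m=np.zeros(w.shape[:2],bool);m[v0:v1,u0:u1]=1;return m
z=w[...,2]
show('table',box(60,120,120,180)); show('table2',box(380,400,220,330))
show('bigtongs',box(150,200,184,265)&(z>.010)&(z<.05))
show('smalltongs',box(130,165,125,184)&(z>.010)&(z<.05))
show('bar',box(230,272,178,220)&(z>.115)); show('saucer',box(225,275,175,222)&(z>.004)&(im.min(-1)>120))
show('rod',box(330,362,170,245)&(z>.17)); show('foot',box(300,350,170,215)&(z>.006)&(z<.02))
show('tin',box(195,230,120,160)&(z>.06)); show('pliers',box(285,320,110,180)&(z>.004))
ws=W['side'];zs=ws[...,2]
def sb(u0,u1,v0,v1):
    m=np.zeros(w.shape[:2],bool);m[v0:v1,u0:u1]=1;return m
show('S bar',sb(235,290,170,235)&(zs>.115),ws); show('S rod',sb(255,315,225,262)&(zs>.17),ws)
show('S foot',sb(265,325,255,310)&(zs>.006)&(zs<.02),ws)
show('S bigt',sb(180,252,150,200)&(zs>.010)&(zs<.05),ws)
show('S table',sb(100,200,200,300),ws)
S=[cv2.resize(I['top'][110:270,120:280],(600,600),interpolation=cv2.INTER_CUBIC)]
cv2.imwrite('pics/c1.png',S[0])
E
```

```text
table 3588 mean [7.381e-01 5.487e-01 1.000e-04] axis 46.8 ext 0.291 0.273 z [-0.0037  0.0001  0.004 ] ends [0.839 0.657] [0.641 0.445]
table2 2193 mean [ 0.3322 -0.4323  0.0007] axis 178.5 ext 0.349 0.067 z [-0.0032  0.0007  0.0045] ends [ 0.159 -0.428] [ 0.508 -0.437]
bigtongs 399 mean [0.4746 0.2446 0.021 ] axis -161.1 ext 0.231 0.068 z [0.0124 0.0216 0.0262] ends [0.383 0.213] [0.602 0.288]
smalltongs 220 mean [0.6999 0.3385 0.0164] axis -163.5 ext 0.178 0.054 z [0.0116 0.0162 0.0207] ends [0.629 0.318] [0.799 0.368]
bar 121 mean [0.5761 0.0194 0.1354] axis 63.7 ext 0.065 0.013 z [0.1194 0.1365 0.14  ] ends [0.59  0.048] [ 0.561 -0.011]
saucer 983 mean [0.5744 0.0189 0.0272] axis 133.7 ext 0.121 0.121 z [0.0051 0.0112 0.066 ] ends [0.534 0.061] [ 0.618 -0.026]
rod 166 mean [ 0.5518 -0.2449  0.2024] axis -166.6 ext 0.126 0.016 z [0.1857 0.2034 0.211 ] ends [ 0.481 -0.262] [ 0.603 -0.233]
foot 665 mean [ 0.5885 -0.2284  0.0123] axis 101.5 ext 0.164 0.128 z [0.008  0.0123 0.0161] ends [ 0.574 -0.155] [ 0.606 -0.316]
tin 338 mean [0.7561 0.1342 0.0738] axis 178.9 ext 0.062 0.065 z [0.0639 0.0748 0.0785] ends [0.726 0.135] [0.788 0.134]
pliers 506 mean [ 0.7548 -0.1458  0.0096] axis 171.9 ext 0.235 0.138 z [0.0043 0.0101 0.015 ] ends [ 0.638 -0.129] [ 0.871 -0.162]
S bar 115 mean [0.5744 0.0092 0.1334] axis 64.2 ext 0.068 0.014 z [0.1175 0.1368 0.1398] ends [0.592 0.046] [ 0.563 -0.015]
S rod 263 mean [ 0.5557 -0.2483  0.2001] axis -168.4 ext 0.126 0.017 z [0.177  0.2033 0.211 ] ends [ 0.481 -0.264] [ 0.604 -0.238]
S foot 1003 mean [ 0.5895 -0.2447  0.0123] axis 106.6 ext 0.125 0.104 z [0.0091 0.0124 0.0154] ends [ 0.57  -0.181] [ 0.606 -0.3  ]
S bigt 509 mean [0.4929 0.2467 0.0186] axis -157.6 ext 0.285 0.072 z [0.0112 0.0192 0.0255] ends [0.39  0.204] [0.653 0.313]
S table 9960 mean [2.384e-01 1.640e-02 1.000e-04] axis 97.1 ext 0.489 0.358 z [-0.0029  0.0001  0.0031] ends [0.205 0.28 ] [ 0.266 -0.205]
```

View pics/c1.png

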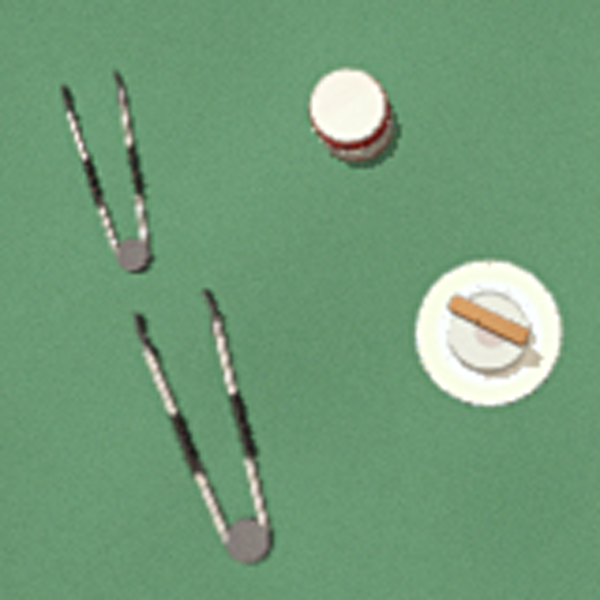

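The large tongs measure 0.22–0.23 m long and 24 mm high, which matches the tongs meant. The small ones are about 0.175 m long and 17 mm high, so they are the look-alike. In the crop, the big pair has its hinge at (247,540). The bar top is at 0.137 m (137 mm expected) and the rod at 0.203 m (204 mm expected), so both agree.

```bash
cat >> h.py <<'E'
from scipy.spatial.transform import Rotation as R
def plan(pos,yaw=None,s=None):
    """needed turn (units, tool axes) to point down with tool x at yaw deg, then shift (units) along turned axes"""
    s=s or manip.state(); q=s['tool_rot'];r=R.from_quat([q[1],q[2],q[3],q[0]]); M=r.as_matrix()
    cur=np.degrees(np.arctan2(M[1,0],M[0,0]))
    if yaw is None: yaw=cur
    d=(yaw-cur+90)%180-90; a=np.radians(cur+d)
    X=np.array([np.cos(a),np.sin(a),0]);Y=np.array([0,0,-1.]);Z=np.cross(X,Y);T=np.stack([X,Y,Z],1)
    turn=(r.inv()*R.from_matrix(T)).as_rotvec(degrees=True)/5
    print('t',round(s['time'],2),'pos',s['tool_pos'].round(4),'yaw',cur.round(1),'j6',s['joint_pos'][5].round(2),'F',s['contact_force'].round(2),'w',round(s['gripper_width'],3))
    print('turn u',turn.round(2),'then shift u',(T.T@(np.array(pos)-s['tool_pos'])/.025).round(2),'axes x',X.round(2),'z',Z.round(2))
E
python3 - <<'E'
from h import *
w=cloud(load('top'))[178:220,230:272].reshape(-1,3);w=w[w[:,2]>.131]
r=cv2.minAreaRect(w[:,:2].astype(np.float32)*1000);print(r,w.mean(0))
w=cloud(load('side'))[170:235,235:290].reshape(-1,3);w=w[w[:,2]>.131]
print(cv2.minAreaRect(w[:,:2].astype(np.float32)*1000),w.mean(0))
for n,b in(('top',(170,245,330,362)),('side',(225,262,255,315))):
    w=cloud(load(n))[b[0]:b[1],b[2]:b[3]].reshape(-1,3);w=w[(w[:,2]>.196)]
    print(cv2.minAreaRect(w[:,:2].astype(np.float32)*1000))
    l=cv2.fitLine(w[:,:2].astype(np.float32),cv2.DIST_HUBER,0,.01,.01).ravel();print(l,np.degrees(np.arctan2(l[1],l[0])))
plan([.576,.018,.25],-26)
E
```

```text
((576.2220458984375, 18.530960083007812), (65.28807067871094, 12.923824310302734), 63.153263092041016) [0.57638321 0.01872959 0.136865  ]
((577.079833984375, 16.757953643798828), (66.63059997558594, 13.873573303222656), 64.62149047851562) [0.57585766 0.01349894 0.13714394]
((541.8884887695312, -245.4718475341797), (125.30105590820312, 15.785122871398926), 9.87678050994873)
[ 0.9760124   0.2177149   0.54785186 -0.24622655] 12.574854
((543.1810302734375, -252.58934020996094), (126.0809326171875, 17.049236297607422), 15.876021385192871)
[ 0.97626346  0.21658626  0.54679084 -0.24964099] 12.508607
t 0.1 pos [0.1801 0.5978 0.1985] yaw 73.2 j6 -0.12 F [-0.21  0.06  0.09] w 0.996
turn u [ -0.02 -16.16  -0.02] then shift u [-24.4   -2.06  13.9 ] axes x [-0.9   0.44  0.  ] z [-0.44 -0.9  -0.  ]
```

Emit:
{"method": "drive_tool", "body": {
  "motion": [
    [[0,-1,0],[0,1,0],-1],
    [[0,-1,0],[0,1,0],-1],
    [[0,-1,0],[0,1,0],-1],
    [[0,-1,0],[0,1,0],-1],
    [[0,-1,0],[0,1,0],-1],
    [[0,0,0],[0,1,0],-1],
    [[0,0,0],[0,1,0],-1],
    [[0,0,0],[0,1,0],-1],
    [[0,0,0],[0,1,0],-1],
    [[0,0,0],[0,1,0],-1]
  ]
}}

```text
time: 1.1
tool_pos: [0.1803, 0.5981, 0.3238]
tool_rot: [-0.693, 0.693, 0.141, -0.141]
contact_force: [0.9, 0.1, -0.4]
gripper_width: 1.002
```

Emit:
{"method": "drive_tool", "body": {
  "motion": [
    [[0,0,0],[0,1,0],-1],
    [[0,0,0],[0,1,0],-1],
    [[0,0,0],[0,1,0],-1],
    [[0,0,0],[0,1,0],-1],
    [[0,0,0],[0,1,0],-1],
    [[0,0,0],[0,1,0],-1],
    [[0,0,0],[0,1,0],-1],
    [[0,0,0],[0,1,0],-1],
    [[0,0,0],[0,1,0],-1],
    [[0,0,0],[0,0.8,0],-1]
  ]
}}

```text
time: 2.1
tool_pos: [0.1803, 0.5981, 0.3238]
tool_rot: [-0.689, 0.689, -0.159, 0.159]
contact_force: [0.3, 0.2, -0.2]
gripper_width: 0.997
```

Emit:
{"method": "drive_tool", "body": {
  "motion": [
    [[1,0,-0.57],[0,0,0],-1],
    [[1,0,-0.57],[0,0,0],-1],
    [[1,0,-0.57],[0,0,0],-1],
    [[1,0,-0.57],[0,0,0],-1],
    [[1,0,-0.57],[0,0,0],-1],
    [[1,0,-0.57],[0,0,0],-1],
    [[1,0,-0.57],[0,0,0],-1],
    [[1,0,-0.57],[0,0,0],-1],
    [[1,0,-0.57],[0,0,0],-1],
    [[1,0,-0.57],[0,0,0],-1],
    [[1,0,-0.57],[0,0,0],-1],
    [[1,0,-0.57],[0,0,0],-1]
  ]
}}

```text
time: 3.3
tool_pos: [0.3765, 0.3128, 0.324]
tool_rot: [-0.689, 0.689, -0.158, 0.158]
contact_force: [-0.4, -1.3, -0.2]
gripper_width: 1.001
```

```bash
python3 -c "
from h import *
plan([.5765,.0178,.25],-26)"
```

```text
t 3.3 pos [0.3765 0.3128 0.324 ] yaw -25.8 j6 0.99 F [-0.36 -1.29 -0.2 ] w 1.001
turn u [ 0.01  0.05 -0.01] then shift u [12.36  2.96 -7.1 ] axes x [ 0.9  -0.44  0.  ] z [0.44 0.9  0.  ]
```

Emit:
{"method": "drive_tool", "body": {
  "motion": [
    [[1,0,-0.58],[0,0,0],-1],
    [[1,0,-0.58],[0,0,0],-1],
    [[1,0,-0.58],[0,0,0],-1],
    [[1,0,-0.58],[0,0,0],-1],
    [[1,0,-0.58],[0,0,0],-1],
    [[1,0,-0.58],[0,0,0],-1],
    [[1,0.5,-0.58],[0,0,0],-1],
    [[1,0.5,-0.58],[0,0,0],-1],
    [[1,0.5,-0.58],[0,0,0],-1],
    [[1,0.5,-0.58],[0,0,0],-1],
    [[1,0.5,-0.58],[0,0,0],-1],
    [[1,0.5,-0.58],[0,0,0],-1]
  ]
}}

```text
time: 4.5
tool_pos: [0.5709, 0.0257, 0.2485]
tool_rot: [-0.689, 0.689, -0.158, 0.157]
contact_force: [0.6, 0.1, 0.2]
gripper_width: 1.002
```

Emit:
{"method": "drive_tool", "body": {
  "motion": [
    [[0.36,1,-0.14],[0,0,0],-1],
    [[0,1,0],[0,0,0],-1],
    [[0,1,0],[0,0,0],-1],
    [[0,0,0],[0,0,0],-1],
    [[0,0,0],[0,0,0],-1]
  ]
}}

```text
time: 5.0
tool_pos: [0.5769, 0.0198, 0.1743]
tool_rot: [-0.689, 0.689, -0.158, 0.157]
contact_force: [-0.3, 0.2, -0.0]
gripper_width: 0.997
```

```bash
python3 -c "
from h import *
plan([.5765,.0178,.119],-26)
f=grab('side');W=cloud(f)
cv2.imwrite('pics/s1.png',cv2.resize(f['img'][90:270,170:390],(733,600),interpolation=cv2.INTER_CUBIC))"
```

```text
t 5.0 pos [0.5769 0.0198 0.1743] yaw -25.8 j6 0.36 F [-0.26  0.21 -0.  ] w 0.997
turn u [ 0.01  0.05 -0.01] then shift u [ 0.02  2.21 -0.08] axes x [ 0.9  -0.44  0.  ] z [0.44 0.9  0.  ]
```

View pics/s1.png

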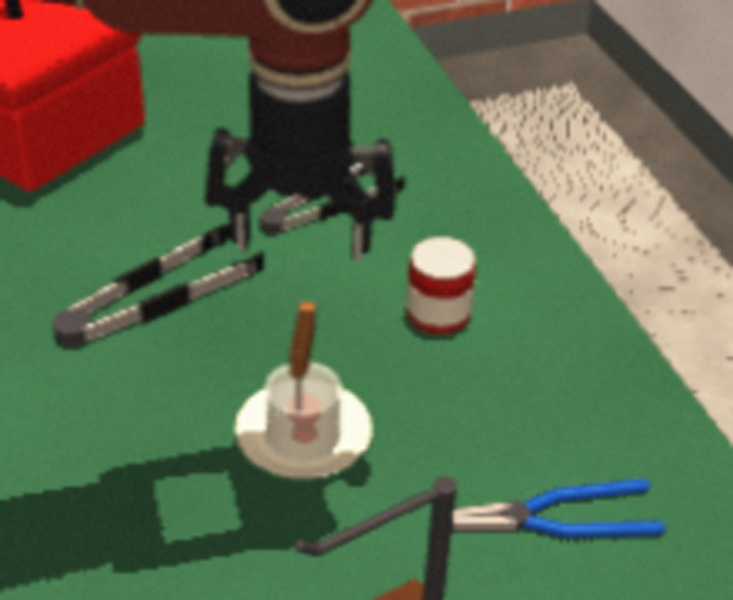

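The gripper straddles the bar: fingers at (240,230) and (362,245), bar at (303,340). Now I lower and close.

Emit:
{"method": "drive_tool", "body": {
  "motion": [
    [[0,1,-0.08],[0,0,0],-1],
    [[0,0.7,0],[0,0,0],-1],
    [[0,0.5,0],[0,0,0],-1],
    [[0,0,0],[0,0,0],-1],
    [[0,0,0],[0,0,0],1],
    [[0,0,0],[0,0,0],1],
    [[0,0,0],[0,0,0],1],
    [[0,0,0],[0,0,0],1],
    [[0,0,0],[0,0,0],1],
    [[0,0,0],[0,0,0],1],
    [[0,0,0],[0,0,0],1],
    [[0,0,0],[0,0,0],1]
  ]
}}

```text
time: 6.25
tool_pos: [0.5763, 0.0179, 0.1195]
tool_rot: [-0.689, 0.689, -0.158, 0.158]
contact_force: [0.1, -0.1, 0.5]
gripper_width: -0.001
```

Emit:
{"method": "drive_tool", "body": {
  "motion": [
    [[0,0,0],[0,0,0],1],
    [[0,0,0],[0,0,0],1],
    [[0,0,0],[0,0,0],1],
    [[0,-0.2,0],[0,0,0],1],
    [[0,-0.4,0],[0,0,0],1],
    [[0,-0.6,0],[0,0,0],1],
    [[0,-0.8,0],[0,0,0],1],
    [[0,-0.8,0],[0,0,0],1],
    [[0,-0.8,0],[0,0,0],1],
    [[0,0,0],[0,0,0],1]
  ]
}}

```text
time: 7.25
tool_pos: [0.5789, 0.0177, 0.2152]
tool_rot: [0.69, -0.689, 0.155, -0.161]
contact_force: [0.6, 0.2, 0.3]
gripper_width: -0.004
```

```bash
python3 -c "
from h import *
s=manip.state();print(s['gripper_width'],s['contact_force'],s['tool_pos'])
f=grab('side');W=cloud(f)
cv2.imwrite('pics/s2.png',cv2.resize(f['img'][90:270,170:390],(733,600),interpolation=cv2.INTER_CUBIC))"
```

```text
-0.00396513647884137 [0.63017303 0.22194232 0.3125705 ] [0.5789046  0.01773381 0.21523606]
```

View pics/s2.png

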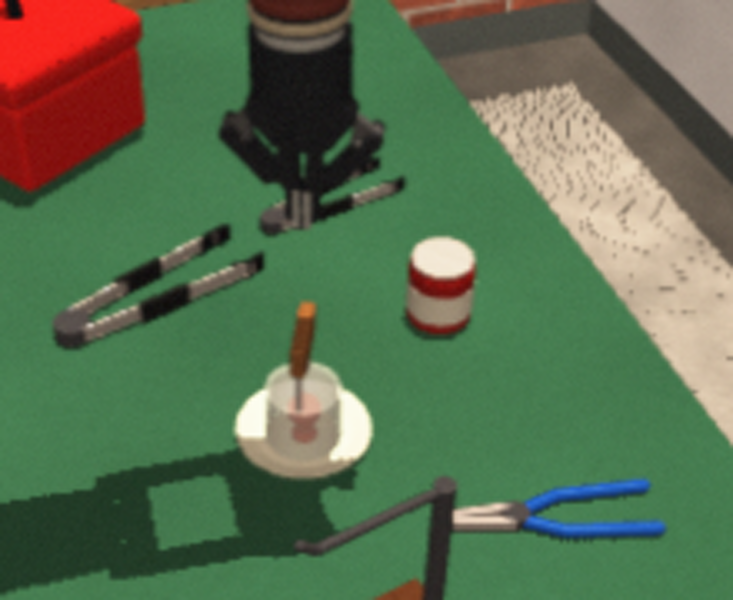

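The grip missed: the fingers are shut at (300,215) and the cover hasn't moved. I'll measure where the fingertips really are relative to the TCP.

```bash
python3 -c "
from h import *
f=load('side');W=cloud(f)
for v in range(144,162):
  print(v,[ (u,W[v,u].round(3).tolist()) for u in (256,260,263)])
f=grab('top');w=cloud(f)[178:230,225:280]
b=f['img'][178:230,225:280]
d=w.reshape(-1,3);d=d[d[:,2]>.14]
print(len(d), d[:,2].min(), np.nanpercentile(d[:,2],[1,10,50]), d.mean(0))
plan([.5765,.0178,.1],-26)
"
```

```text
144 [(256, [0.565, 0.011, 0.295]), (260, [0.579, 0.022, 0.285]), (263, [0.581, 0.003, 0.297])]
145 [(256, [0.564, 0.008, 0.295]), (260, [0.578, 0.017, 0.285]), (263, [0.58, 0.001, 0.296])]
146 [(256, [0.565, 0.011, 0.289]), (260, [0.576, 0.011, 0.286]), (263, [0.581, 0.003, 0.291])]
147 [(256, [0.566, 0.015, 0.283]), (260, [0.575, 0.008, 0.286]), (263, [0.581, 0.003, 0.288])]
148 [(256, [0.566, 0.016, 0.279]), (260, [0.574, 0.007, 0.283]), (263, [0.583, 0.009, 0.28])]
149 [(256, [0.567, 0.018, 0.274]), (260, [0.575, 0.009, 0.279]), (263, [0.583, 0.008, 0.278])]
150 [(256, [0.566, 0.015, 0.274]), (260, [0.574, 0.007, 0.277]), (263, [0.583, 0.007, 0.275])]
151 [(256, [0.566, 0.015, 0.27]), (260, [0.574, 0.008, 0.273]), (263, [0.582, 0.006, 0.273])]
152 [(256, [0.567, 0.018, 0.265]), (260, [0.575, 0.008, 0.27]), (263, [0.582, 0.007, 0.269])]
153 [(256, [0.566, 0.014, 0.264]), (260, [0.575, 0.008, 0.267]), (263, [0.583, 0.009, 0.264])]
154 [(256, [0.566, 0.016, 0.26]), (260, [0.575, 0.008, 0.263]), (263, [0.583, 0.009, 0.261])]
155 [(256, [0.566, 0.016, 0.256]), (260, [0.573, 0.005, 0.26
[... 183 characters left out ...]
, 0.256]), (263, [0.685, 0.313, 0.0])]
158 [(256, [0.66, 0.317, -0.001]), (260, [0.575, 0.009, 0.25]), (263, [0.685, 0.313, -0.004])]
159 [(256, [0.658, 0.311, -0.001]), (260, [0.671, 0.305, 0.001]), (263, [0.682, 0.304, -0.001])]
160 [(256, [0.656, 0.305, -0.0]), (260, [0.669, 0.298, 0.002]), (263, [0.68, 0.297, 0.0])]
161 [(256, [0.655, 0.301, -0.001]), (260, [0.666, 0.289, 0.005]), (263, [0.678, 0.29, 0.001])]
1659 0.14081451003851675 [0.33075042 0.41948014 0.55660211] [0.53916827 0.0089868  0.53300707]
t 7.35 pos [0.5769 0.0179 0.2108] yaw -25.8 j6 0.35 F [-0.7  -0.79 -0.67] w -0.004
turn u [-0.01  0.04  0.02] then shift u [-0.01  4.43 -0.01] axes x [ 0.9  -0.44  0.  ] z [0.44 0.9  0.  ]
```

The shut fingertips sit about 35–39 mm above the reported TCP, which disagrees with the interface text and explains the miss. I'll measure this offset again settled, both shut and open.

```bash
cat >> h.py <<'E'
def tips(n='side'):
    s=manip.state();f=grab(n);W=cloud(f);p=s['tool_pos']
    q=W.reshape(-1,3);m=(np.linalg.norm(q[:,:2]-p[:2],axis=1)<.075)&(q[:,2]>p[2]-.03)&(q[:,2]<p[2]+.12)&(q[:,2]>.15)
    q=q[m]; M=R.from_quat(np.roll(s['tool_rot'],-1)).as_matrix(); t=(q-p)@M
    for lo,hi in((-.07,0),(0,.07)):
        k=t[(t[:,0]>lo)&(t[:,0]<hi)]; k=k[np.argsort(-k[:,1])][:12]
        print(s['tool_pos'].round(4),'lowest tool-frame pts', k[:12].mean(0).round(4),k[:,1].round(3))
E
python3 -c "
from h import *
tips()"
```

```text
[0.5769 0.0179 0.2108] lowest tool-frame pts [-0.0056 -0.0399 -0.0094] [-0.037 -0.037 -0.037 -0.038 -0.039 -0.039 -0.04  -0.042 -0.042 -0.043
 -0.043 -0.043]
[0.5769 0.0179 0.2108] lowest tool-frame pts [ 0.0056 -0.0413 -0.009 ] [-0.036 -0.036 -0.041 -0.041 -0.041 -0.041 -0.042 -0.042 -0.043 -0.043
 -0.044 -0.046]
```

Emit:
{"method": "drive_tool", "body": {
  "motion": [
    [[0,0,0],[0,0,0],-0.5],
    [[0,0,0],[0,0,0],-0.5],
    [[0,0,0],[0,0,0],-0.5],
    [[0,0,0],[0,0,0],-0.5],
    [[0,0,0],[0,0,0],-0.5],
    [[0,0,0],[0,0,0],-0.5]
  ]
}}

```text
time: 8.0
tool_pos: [0.5764, 0.0179, 0.2096]
tool_rot: [-0.689, 0.689, -0.158, 0.158]
contact_force: [-0.7, -0.6, 0.3]
gripper_width: 0.751
```

```bash
python3 -c "
from h import *
tips(); plan([.5765,.0178,.1],-26)"
```

```text
[0.5764 0.0179 0.2096] lowest tool-frame pts [-0.0357 -0.0455 -0.0084] [-0.041 -0.041 -0.043 -0.044 -0.044 -0.045 -0.046 -0.047 -0.048 -0.048
 -0.049 -0.05 ]
[0.5764 0.0179 0.2096] lowest tool-frame pts [ 0.0361 -0.0455 -0.0104] [-0.04  -0.04  -0.042 -0.043 -0.046 -0.047 -0.047 -0.047 -0.048 -0.048
 -0.049 -0.049]
t 8.05 pos [0.5764 0.0179 0.2096] yaw -25.8 j6 0.35 F [-0.9  -0.04  0.19] w 0.748
turn u [0.   0.05 0.  ] then shift u [ 0.01  4.38 -0.  ] axes x [ 0.9  -0.44  0.  ] z [0.44 0.9  0.  ]
```

Consistent: the real fingertips are about 37 mm short of the reported TCP when shut and about 41 mm short at 75 % open. I'll apply this offset from here on and lower so the tips sit near z = 0.122.

Emit:
{"method": "drive_tool", "body": {
  "motion": [
    [[0,1,0],[0,0,0],-0.5],
    [[0,1,0],[0,0,0],-0.5],
    [[0,1,0],[0,0,0],-0.5],
    [[0,1,0],[0,0,0],-0.5],
    [[0,0.5,0],[0,0,0],-0.5],
    [[0,0.44,0],[0,0,0],-0.5],
    [[0,0,0],[0,0,0],1],
    [[0,0,0],[0,0,0],1],
    [[0,0,0],[0,0,0],1],
    [[0,0,0],[0,0,0],1],
    [[0,0,0],[0,0,0],1],
    [[0,0,0],[0,0,0],1]
  ]
}}

```text
time: 9.25
tool_pos: [0.5777, 0.0178, 0.0878]
tool_rot: [0.689, -0.689, 0.157, -0.159]
contact_force: [1.6, -0.9, 4.5]
gripper_width: 0.146
```

Emit:
{"method": "drive_tool", "body": {
  "motion": [
    [[0,0,0],[0,0,0],1],
    [[0,0,0],[0,0,0],1],
    [[0,0,0],[0,0,0],1]
  ]
}}

```text
time: 9.55
tool_pos: [0.5778, 0.0178, 0.0879]
tool_rot: [0.689, -0.689, 0.157, -0.159]
contact_force: [1.6, -0.6, 5.2]
gripper_width: 0.146
```

Opening 0.146 (12 mm) fits the 14 mm bar, so it is gripped. Now I lift it.

Emit:
{"method": "drive_tool", "body": {
  "motion": [
    [[0,-0.2,0],[0,0,0],1],
    [[0,-0.5,0],[0,0,0],1],
    [[0,-0.6,0],[0,0,0],1],
    [[0,-0.7,0],[0,0,0],1],
    [[0,-0.7,0],[0,0,0],1],
    [[0,-0.7,0],[0,0,0],1],
    [[0,-0.7,0],[0,0,0],1],
    [[0,-0.5,0],[0,0,0],1],
    [[0,-0.3,0],[0,0,0],1],
    [[0,0,0],[0,0,0],1]
  ]
}}

```text
time: 10.55
tool_pos: [0.577, 0.0179, 0.2101]
tool_rot: [0.689, -0.689, 0.157, -0.159]
contact_force: [1.2, 0.1, -0.1]
gripper_width: 0.145
```

Emit:
{"method": "drive_tool", "body": {
  "motion": [
    [[0,0,0],[0,-0.7,0],1],
    [[0,0,0],[0,-0.7,0],1],
    [[0,0,0],[0,-0.7,0],1],
    [[0,0,0],[0,-0.7,0],1],
    [[0,0,0],[0,-0.7,0],1],
    [[0,0,0],[0,-0.7,0],1],
    [[0,0,0],[0,-0.7,0],1],
    [[0,0,0],[0,-0.7,0],1],
    [[0,0,0],[0,-0.7,0],1],
    [[0,0,0],[0,-0.7,0],1],
    [[0,0,0],[0,-0.66,0],1],
    [[0,0,0],[0,0,0],1]
  ]
}}

```text
time: 11.75
tool_pos: [0.5757, 0.018, 0.2072]
tool_rot: [0.703, -0.703, -0.076, 0.078]
contact_force: [0.4, 0.9, -1.1]
gripper_width: 0.145
```

```bash
python3 -c "
from h import *
plan([.397,-.282,.21],12.5)
f=grab('side');W=cloud(f)
cv2.imwrite('pics/s3.png',cv2.resize(f['img'][90:310,170:390],(600,600),interpolation=cv2.INTER_CUBIC))"
```

```text
t 11.75 pos [0.5757 0.018  0.2072] yaw 12.5 j6 -0.32 F [ 0.39  0.86 -1.15] w 0.145
turn u [-0.01  0.   -0.03] then shift u [ -9.58  -0.11 -10.17] axes x [0.98 0.22 0.  ] z [-0.22  0.98  0.  ]
```

View pics/s3.png

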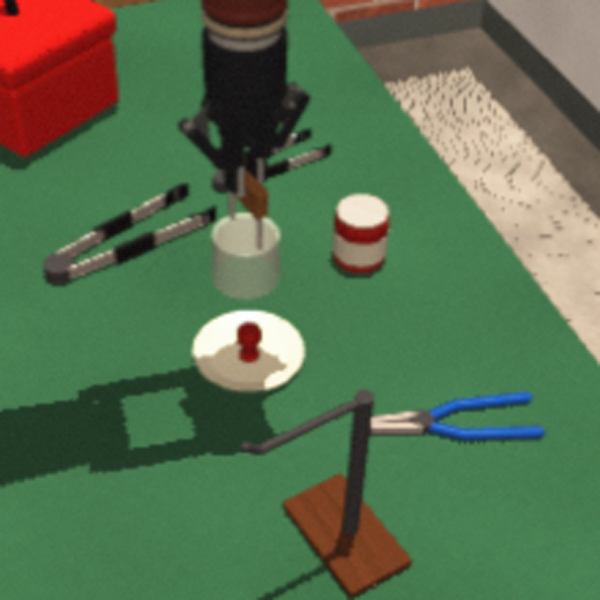

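The cover is held and level: cup (245,260), bar (256,195). The knob stands on the saucer at (249,340). I'll check the bar and cup heights, and the knob position, by depth.

```bash
python3 -c "
from h import *
f=load('side');W=cloud(f);im=f['img'].astype(int);b,g,r=im[...,0],im[...,1],im[...,2]
s=np.zeros(b.shape,bool);s[145:180,250:275]=1
m=s&(r>b+30)&(r>g+12); p=W[m];p=p[(p[:,2]>.15)&(p[:,2]<.4)];print('bar',len(p),np.percentile(p,[2,50,98],axis=0).round(4))
print(cv2.minAreaRect(p[:,:2].astype(np.float32)))
s[:]=0;s[165:205,245:278]=1;p=W[s];p=p[(p[:,2]>.05)&(p[:,2]<.2)&(p[:,0]<.7)];print('cup',len(p),np.percentile(p,[1,50,99],axis=0).round(4))
s[:]=0;s[200:230,250:275]=1;m=s&(r>g+60);p=W[m];p=p[p[:,2]<.06];print('knob',len(p),np.percentile(p,[1,50,99],axis=0).round(4), p[p[:,2]>.044].mean(0))
f=grab('top');W=cloud(f);im=f['img'].astype(int);b,g,r=im[...,0],im[...,1],im[...,2]
s[:]=0;s[170:225,220:285]=1;p=W[s&(r>g+60)];print('knobtop',len(p),p[p[:,2]<.06][:, :].mean(0) if len(p) else 0)
"
```

```text
bar 108 [[ 0.5707 -0.0162  0.2272]
 [ 0.5779 -0.0089  0.2492]
 [ 0.5869  0.0159  0.2584]]
((0.5800705552101135, 0.0017023105174303055), (0.018146581947803497, 0.0369584858417511), 10.356610298156738)
cup 688 [[ 0.5397 -0.0186  0.1264]
 [ 0.568  -0.0036  0.1754]
 [ 0.6045  0.0462  0.1943]]
knob 85 [[ 0.5662 -0.001   0.0063]
 [ 0.5762  0.0062  0.0421]
 [ 0.5863  0.0177  0.0513]] [0.57705055 0.00917209 0.04844135]
knobtop 1592 [nan nan nan]<string>:10: RuntimeWarning: Mean of empty slice.
  ret = um.true_divide(
```

Bar underside is at 0.2265 m, 10 mm above the hook tip, with the cup top about 11 mm below the rod. That fits, so I move in front of the hook's open end.

Emit:
{"method": "drive_tool", "body": {
  "motion": [
    [[-0.4,0,-0.4],[0,0,0],1],
    [[-0.83,0,-0.88],[0,0,0],1],
    [[-0.83,0,-0.88],[0,0,0],1],
    [[-0.83,0,-0.88],[0,0,0],1],
    [[-0.83,0,-0.88],[0,0,0],1],
    [[-0.83,0,-0.88],[0,0,0],1],
    [[-0.83,0,-0.88],[0,0,0],1],
    [[-0.83,0,-0.88],[0,0,0],1],
    [[-0.83,0,-0.88],[0,0,0],1],
    [[-0.83,0,-0.88],[0,0,0],1],
    [[-0.83,0,-0.88],[0,0,0],1],
    [[-0.83,0,-0.88],[0,0,0],1]
  ]
}}

```text
time: 13.05
tool_pos: [0.3969, -0.281, 0.2086]
tool_rot: [-0.703, 0.703, 0.077, -0.077]
contact_force: [-0.2, -0.3, -1.6]
gripper_width: 0.146
```

Emit:
{"method": "drive_tool", "body": {
  "motion": [
    [[-0.04,0,-0.1],[0,0,0],1],
    [[0,0,0],[0,0,0],1],
    [[0,0,0],[0,0,0],1],
    [[0,0,0],[0,0,0],1]
  ]
}}

```text
time: 13.45
tool_pos: [0.3983, -0.2817, 0.2086]
tool_rot: [0.703, -0.703, -0.078, 0.078]
contact_force: [0.0, 0.8, -0.7]
gripper_width: 0.146
```

```bash
python3 -c "
from h import *
plan([.5144,-.2552,.2085],12.5)
f=grab('side');W=cloud(f)
cv2.imwrite('pics/s4.png',cv2.resize(f['img'][170:320,170:370],(800,600),interpolation=cv2.INTER_CUBIC))
im=f['img'].astype(int);b,g,r=im[...,0],im[...,1],im[...,2]
m=(r>b+30)&(r>g+12)&(W[...,2]>.2)&(W[...,2]<.27)&(W[...,1]<-.2)&(W[...,0]<.48);p=W[m];print('bar',len(p),np.percentile(p,[2,50,98],axis=0).round(4))
"
```

```text
t 13.45 pos [ 0.3983 -0.2817  0.2086] yaw 12.6 j6 -0.99 F [ 0.03  0.8  -0.72] w 0.146
turn u [-0.    0.02  0.  ] then shift u [4.76 0.   0.03] axes x [0.98 0.22 0.  ] z [-0.22  0.98  0.  ]
bar 188 [[ 0.3947 -0.3169  0.2305]
 [ 0.4015 -0.3052  0.2562]
 [ 0.4104 -0.2733  0.26  ]]
```

View pics/s4.png

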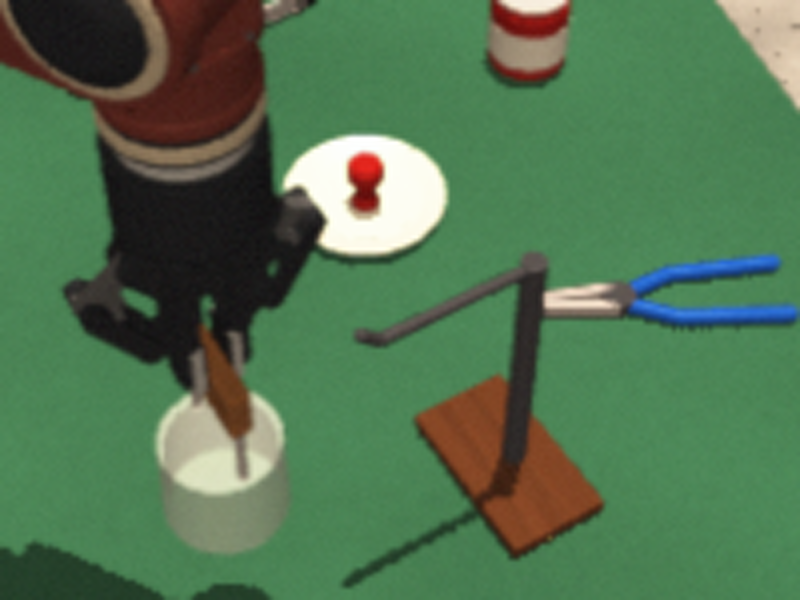

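The cover is held level in front of the hook: bar (230,385), hook tip (370,337). Now I slide it on and lower.

Emit:
{"method": "drive_tool", "body": {
  "motion": [
    [[0.5,0,0],[0,0,0],1],
    [[0.5,0,0],[0,0,0],1],
    [[0.5,0,0],[0,0,0],1],
    [[0.5,0,0],[0,0,0],1],
    [[0.5,0,0],[0,0,0],1],
    [[0.5,0,0],[0,0,0],1],
    [[0.5,0,0],[0,0,0],1],
    [[0.5,0,0],[0,0,0],1],
    [[0.5,0,0],[0,0,0],1],
    [[0.26,0,0],[0,0,0],1],
    [[0,0,0],[0,0,0],1],
    [[0,0,0],[0,0,0],1]
  ]
}}

```text
time: 14.7
tool_pos: [0.5141, -0.2566, 0.2085]
tool_rot: [0.703, -0.703, -0.077, 0.077]
contact_force: [0.0, -0.4, -1.0]
gripper_width: 0.146
```

Emit:
{"method": "drive_tool", "body": {
  "motion": [
    [[0,0.3,0],[0,0,0],1],
    [[0,0.3,0],[0,0,0],1],
    [[0,0.15,0],[0,0,0],1],
    [[0,0.1,0],[0,0,0],1],
    [[0,0,0],[0,0,0],1]
  ]
}}

```text
time: 15.2
tool_pos: [0.514, -0.2566, 0.1871]
tool_rot: [0.703, -0.703, -0.077, 0.077]
contact_force: [0.1, -0.9, -1.1]
gripper_width: 0.149
```

Emit:
{"method": "drive_tool", "body": {
  "motion": [
    [[0,0.1,0],[0,0,0],1],
    [[0,0.05,0],[0,0,0],1],
    [[0,0,0],[0,0,0],1]
  ]
}}

```text
time: 15.5
tool_pos: [0.5145, -0.2569, 0.1865]
tool_rot: [-0.702, 0.703, 0.078, -0.077]
contact_force: [-4.4, 2.2, 8.5]
gripper_width: 0.14
```

```bash
python3 -c "
from h import *
plan([.5144,-.2552,.2085],12.5)
f=grab('side');W=cloud(f)
cv2.imwrite('pics/s5.png',cv2.resize(f['img'][170:320,170:370],(800,600),interpolation=cv2.INTER_CUBIC))
im=f['img'].astype(int);b,g,r=im[...,0],im[...,1],im[...,2]
m=(r>b+30)&(r>g+12)&(W[...,2]>.15)&(W[...,2]<.27)&(W[...,1]<-.2);p=W[m];print('bar',len(p),np.percentile(p,[2,50,98],axis=0).round(4))
"
```

```text
t 15.5 pos [ 0.5145 -0.2569  0.1865] yaw 12.5 j6 -0.81 F [-4.41  2.23  8.5 ] w 0.14
turn u [0.02 0.01 0.01] then shift u [ 0.01 -0.88  0.07] axes x [0.98 0.22 0.  ] z [-0.22  0.98  0.  ]
bar 230 [[ 0.5094 -0.292   0.152 ]
 [ 0.5182 -0.2854  0.2215]
 [ 0.5378 -0.2566  0.2381]]
```

View pics/s5.png

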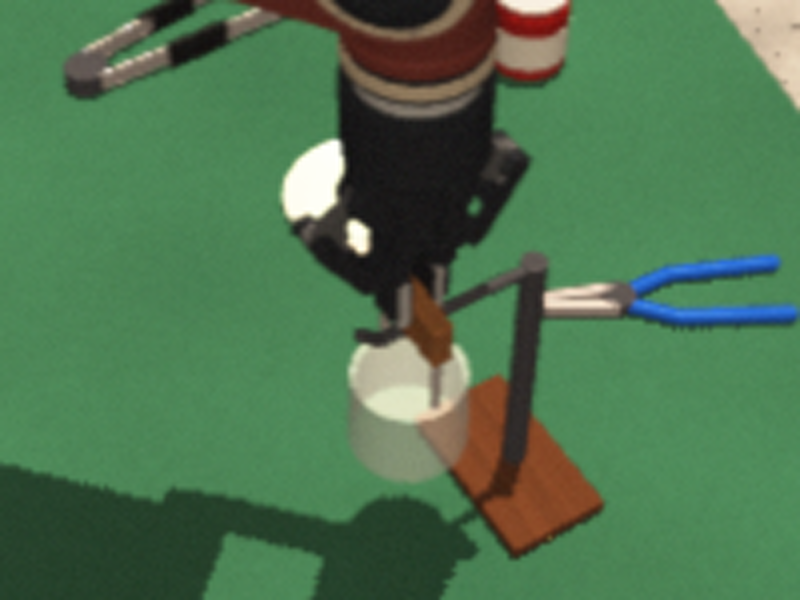

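The bar rests on the rod with 8.5 N of upward force on the tool: bar (432,320), rod passing under it. I release and rise straight up.

Emit:
{"method": "drive_tool", "body": {
  "motion": [
    [[0,0,0],[0,0,0],0.4],
    [[0,0,0],[0,0,0],0.2],
    [[0,0,0],[0,0,0],0],
    [[0,0,0],[0,0,0],0],
    [[0,0,0],[0,0,0],0],
    [[0,-0.3,0],[0,0,0],0],
    [[0,-0.5,0],[0,0,0],0],
    [[0,-0.8,0],[0,0,0],0],
    [[0,-1,0],[0,0,0],-0.5],
    [[0,-1,0],[0,0,0],-0.5],
    [[0,-1,0],[0,0,0],-0.5],
    [[0,-1,0],[0,0,0],-0.5]
  ]
}}

```text
time: 16.75
tool_pos: [0.5143, -0.2567, 0.3263]
tool_rot: [-0.702, 0.703, 0.078, -0.077]
contact_force: [0.6, -0.2, -1.1]
gripper_width: 0.75
```

```bash
python3 -c "
from h import *
f=grab('side');W=cloud(f);g2=grab('top');w=cloud(g2)
cv2.imwrite('pics/s6.png',np.hstack([cv2.resize(f['img'][170:320,200:340],(410,440),interpolation=cv2.INTER_CUBIC),cv2.resize(g2['img'][170:285,150:250],(383,440),interpolation=cv2.INTER_CUBIC)]))
im=f['img'].astype(int);b,g,r=im[...,0],im[...,1],im[...,2]
m=(r>b+30)&(r>g+12)&(W[...,2]>.19)&(W[...,2]<.27)&(W[...,1]<-.2);p=W[m];print('bar',len(p),np.percentile(p,[2,50,98],axis=0).round(4))
m=(r>g+60)&(W[...,2]<.06)&(W[...,2]>.01)&(abs(W[...,0]-.575)<.04)&(abs(W[...,1]-.015)<.04);p=W[m];print('knob S',len(p),np.percentile(p,[1,50,99],axis=0).round(4),p[p[:,2]>.046].mean(0))
m=(W[...,2]<.02)&(abs(W[...,0]-.575)<.08)&(abs(W[...,1]-.015)<.08)&(im.min(-1)>130);p=W[m];print('saucer S',cv2.minEnclosingCircle(p[:,:2].astype(np.float32)))
im=g2['img'].astype(int);b,g,r=im[...,0],im[...,1],im[...,2]
m=(r>g+60)&(w[...,2]<.07)&(w[...,2]>.01)&(abs(w[...,0]-.575)<.05)&(abs(w[...,1]-.015)<.05);p=w[m];print('knob T',len(p))
if len(p): print(np.percentile(p,[1,50,99],axis=0).round(4),p[p[:,2]>.044].mean(0))
m=(w[...,2]<.02)&(abs(w[...,0]-.575)<.08)&(abs(w[...,1]-.015)<.08)&(im.min(-1)>130);p=w[m];print('saucer T',cv2.minEnclosingCircle(p[:,:2].astype(np.float32)),len(p))
# tongs
def tg(W,im,n):
    m=(W[...,2]>.010)&(W[...,2]<.05)&(W[...,0]>.36)&(W[...,0]<.64)&(W[...,1]>.17)&(W[...,1]<.34)&((W[...,1]-.288)-(W[...,0]-.602)*-2.9<.03)
    p=W[m]; P=p[:,:2]; np.save('/tmp/tg_%s.npy'%n,p)
    h=P[P[:,0]<.405];print(n,len(p),'hinge',cv2.minEnclosingCircle(h.astype(np.float32)),len(h))
    dark=m&(im.max(-1)<75);q=W[dark];print('dark',len(q));
    ax=np.array([np.cos(np.radians(18.9)),np.sin(np.radians(18.9))]);c=np.array([.472,.244]);t=(P-c)@ax;s=(P-c)@np.array([-ax[1],ax[0]])
    td=(q[:,:2]-c)@ax;sd=(q[:,:2]-c)@np.array([-ax[1],ax[0]])
    print('t',t.min().round(4),t.max().round(4))
    for lo in np.arange(-.12,.14,.02):
        k=(t>lo)&(t<lo+.02);kd=(td>lo)&(td<lo+.02)
        if k.sum()>3: print(round(lo+.01,3),'L',s[k].max().round(4),'R',s[k].min().round(4),'mid means',[x.mean().round(4) for x in (s[k&(s>s[k].mean())],s[k&(s<s[k].mean())])],'dark',kd.sum())
tg(W,f['img'].astype(int),'S');tg(w,im,'T')
"
```

```text
bar 301 [[ 0.503  -0.2924  0.2056]
 [ 0.5127 -0.2678  0.2326]
 [ 0.5258 -0.2331  0.2391]]
knob S 89 [[ 0.5653 -0.0011  0.0121]
 [ 0.5752  0.0069  0.0449]
 [ 0.5886  0.0216  0.052 ]] [0.57697852 0.0110117  0.04925798]
saucer S ((0.5787239074707031, 0.02495446987450123), 0.0688977763056755)
knob T 56
[[0.5653 0.0041 0.0442]
 [0.5749 0.0148 0.0478]
 [0.5872 0.0272 0.0534]] [0.57604657 0.01563827 0.04818768]
saucer T ((0.578513503074646, 0.018167493864893913), 0.06463148444890976) 1159
S 433 hinge ((0.3981402814388275, 0.21384717524051666), 0.018081605434417725) 53
dark 151
t -0.0917 0.1386
-0.09 L 0.0128 R -0.0225 mid means [np.float64(-0.0004), np.float64(-0.0151)] dark 14
-0.07 L 0.013 R -0.0247 mid means [np.float64(0.003), np.float64(-0.0183)] dark 4
-0.05 L 0.0192 R -0.027 mid means [np.float64(0.012), np.float64(-0.0206)] dark 0
-0.03 L 0.0189 R -0.0266 mid means [np.float64(0.0151), np.float64(-0.0236)] dark 0
-0.01 L 0.0227 R -0.03 mid means [np.float64(0.0178), np.float64(-0.0259)] dark 12
0.01 L 0.027 R -0.0332 mid means [np.float64(0.0195), np.float64(-0.0275)] dark 47
0.03 L
[... 890 characters left out ...]
.0206), np.float64(-0.0196)] dark 0
-0.01 L 0.0249 R -0.0264 mid means [np.float64(0.0225), np.float64(-0.0225)] dark 7
0.01 L 0.026 R -0.027 mid means [np.float64(0.0238), np.float64(-0.0241)] dark 20
0.03 L 0.0278 R -0.0287 mid means [np.float64(0.0251), np.float64(-0.0255)] dark 20
0.05 L 0.0284 R -0.0287 mid means [np.float64(0.0257), np.float64(-0.0263)] dark 5
0.07 L 0.0288 R -0.0299 mid means [np.float64(0.0268), np.float64(-0.0277)] dark 0
0.09 L 0.0318 R -0.0309 mid means [np.float64(0.0282), np.float64(-0.0289)] dark 1
0.11 L 0.0332 R -0.0334 mid means [np.float64(0.0297), np.float64(-0.0302)] dark 6
0.13 L 0.0327 R -0.0331 mid means [np.float64(0.0306), np.float64(-0.0299)] dark 7
```

View pics/s6.png

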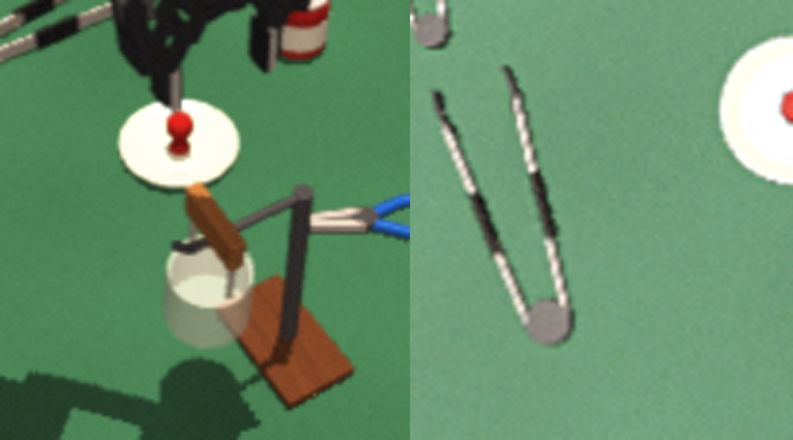

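Step 1 is done: the bar lies across the rod, its depth readings span z 0.206–0.239, and it is centred near (0.513,-0.263). The knob is at about (0.576,0.015) with its top at 0.048. The tongs' origin is about (0.489,0.250) with heading 18.9°. Next I turn and travel to the tongs.

Emit:
{"method": "drive_tool", "body": {
  "motion": [
    [[0,0,0],[0,1,0],-1],
    [[0,0,0],[0,1,0],-1],
    [[0,0,0],[0,1,0],-1],
    [[0,0,0],[0,1,0],-1],
    [[0,0,0],[0,1,0],-1],
    [[0,0,0],[0,1,0],-1],
    [[0,0,0],[0,1,0],-1],
    [[0,0,0],[0,1,0],-1],
    [[0,0,0],[0,1,0],-1],
    [[0,0,0],[0,1,0],-1],
    [[0,0,0],[0,1,0],-1],
    [[0,0,0],[0,1,0],-1]
  ]
}}

```text
time: 18.05
tool_pos: [0.514, -0.2565, 0.3232]
tool_rot: [0.647, -0.647, 0.286, -0.286]
contact_force: [0.2, -0.1, -0.2]
gripper_width: 0.996
```

Emit:
{"method": "drive_tool", "body": {
  "motion": [
    [[0,0,0],[0,1,0],-1],
    [[0,0,0],[0,1,0],-1],
    [[0,0,0],[0,1,0],-1],
    [[0,0,0],[0,1,0],-1],
    [[0,0,0],[0,0.72,0],-1],
    [[0,0,0],[0,0,0],-1]
  ]
}}

```text
time: 18.65
tool_pos: [0.514, -0.2565, 0.3233]
tool_rot: [-0.575, 0.575, -0.411, 0.411]
contact_force: [-0.1, 0.9, 0.0]
gripper_width: 1.0
```

```bash
python3 -c "
from h import *
plan([.489,.2498,.1],-71.1)"
```

```text
t 18.65 pos [ 0.514  -0.2565  0.3233] yaw -71.1 j6 0.65 F [-0.1   0.86  0.03] w 1.0
turn u [ 0.    0.01 -0.  ] then shift u [-19.48   8.93   5.61] axes x [ 0.32 -0.95  0.  ] z [0.95 0.32 0.  ]
```

Emit:
{"method": "drive_tool", "body": {
  "motion": [
    [[-1,0,0.28],[0,0,0],-1],
    [[-1,0,0.28],[0,0,0],-1],
    [[-1,0,0.28],[0,0,0],-1],
    [[-1,0,0.28],[0,0,0],-1],
    [[-1,0,0.28],[0,0,0],-1],
    [[-1,0,0.28],[0,0,0],-1],
    [[-1,0,0.28],[0,0,0],-1],
    [[-1,0,0.28],[0,0,0],-1],
    [[-1,0,0.28],[0,0,0],-1],
    [[-1,0,0.28],[0,0,0],-1],
    [[-1,0,0.28],[0,0,0],-1],
    [[-1,0,0.28],[0,0,0],-1]
  ]
}}

```text
time: 19.85
tool_pos: [0.496, 0.0555, 0.3235]
tool_rot: [0.576, -0.576, 0.411, -0.411]
contact_force: [-0.4, -0.2, 0.3]
gripper_width: 0.998
```

Emit:
{"method": "drive_tool", "body": {
  "motion": [
    [[-1,1,0.3],[0,0,0],-1],
    [[-1,1,0.3],[0,0,0],-1],
    [[-1,1,0.3],[0,0,0],-1],
    [[-1,1,0.3],[0,0,0],-1],
    [[-1,1,0.3],[0,0,0],-1],
    [[-1,1,0.3],[0,0,0],-1],
    [[-1,1,0.3],[0,0,0],-1],
    [[-0.48,1,0.15],[0,0,0],-1],
    [[0,0.9,0],[0,0,0],-1],
    [[0,0,0],[0,0,0],-1],
    [[0,0,0],[0,0,0],-1]
  ]
}}

```text
time: 20.95
tool_pos: [0.4887, 0.2494, 0.1011]
tool_rot: [-0.575, 0.576, -0.411, 0.411]
contact_force: [0.3, 0.6, -0.0]
gripper_width: 1.001
```

```bash
cat >> h.py <<'E'
def tgs(o=(.489,.2498),z0=0.,head=18.9,n='T'):
    """top-view tongs about origin guess: lateral edges by station, in guessed tongs frame"""
    f=grab('top');W=cloud(f);a=np.radians(head);ax=np.array([np.cos(a),np.sin(a)]);ay=np.array([-ax[1],ax[0]])
    d=W[...,:2]-np.array(o);t=d@ax;s=d@ay
    m=(W[...,2]>z0+.010)&(W[...,2]<z0+.04)&(abs(s)<.05)&(t>-.12)&(t<.14)
    print('t range',t[m].min().round(4),t[m].max().round(4))
    for lo in np.arange(-.12,.14,.02):
        k=m&(t>lo)&(t<lo+.02)
        if k.sum()>3:
            l=s[k&(s>0)];r=s[k&(s<0)];print(round(lo+.01,3),'L',l.mean().round(4) if len(l) else 0,'R',r.mean().round(4) if len(r) else 0,'z',np.median(W[...,2][k]).round(4))
    return f
E
python3 -c "
from h import *
plan([.489,.2498,-.034],-71.1)
f=tgs()
g=grab('side');c=g['img'][60:230,150:330]
cv2.imwrite('pics/s7.png',cv2.resize(c,(635,600),interpolation=cv2.INTER_CUBIC))"
```

```text
t 20.95 pos [0.4887 0.2494 0.1011] yaw -71.0 j6 1.58 F [ 0.28  0.59 -0.01] w 1.001
turn u [0.01 0.01 0.  ] then shift u [-0.01  5.4   0.02] axes x [ 0.32 -0.95  0.  ] z [0.95 0.32 0.  ]
t range -0.1117 0.1204
-0.11 L 0.0072 R -0.0077 z 0.0222
-0.09 L 0.0095 R -0.0098 z 0.0221
-0.07 L 0.0126 R -0.0137 z 0.019
-0.05 L 0.0188 R -0.0192 z 0.0203
-0.03 L 0 R -0.0227 z 0.0211
-0.01 L 0 R -0.024 z 0.0247
0.05 L 0 R -0.0272 z 0.0193
0.07 L 0 R -0.0292 z 0.0194
0.09 L 0 R -0.0297 z 0.0209
0.11 L 0.0304 R -0.0309 z 0.0214
```

View pics/s7.png

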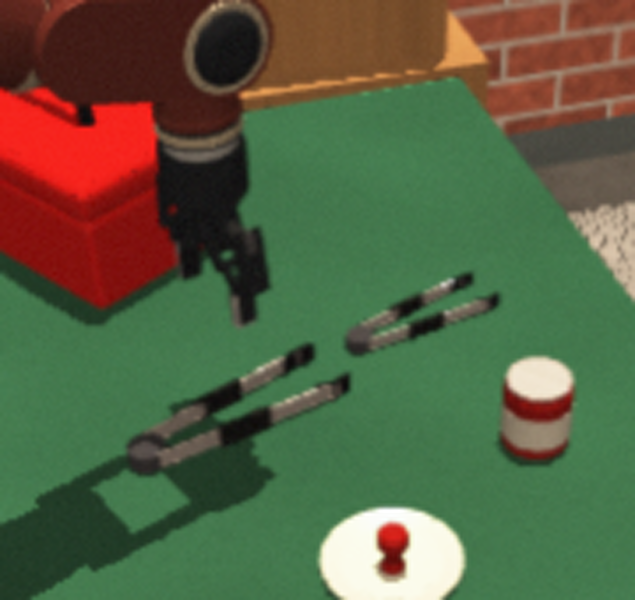

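The gripper sits above the big tongs' sleeves at (205,400)/(245,425). Before descending I check clearance to the toolbox at (100,200).

```bash
python3 -c "
from h import *
f=load('top');W=cloud(f);im=f['img'].astype(int)
m=(im[...,2]>im[...,1]+80)&(W[...,2]>.03)&(W[...,1]>.2)&(W[...,2]<.25)&(W[...,0]<.7);p=W[m]
print(len(p),np.percentile(p[:,2],[50,99]))
d=np.linalg.norm(p[:,:2]-[.489,.25],axis=1);i=np.argsort(d)[:5];print(d[i].round(3),p[i].round(3))
top=p[p[:,2]>.1];print(cv2.boxPoints(cv2.minAreaRect(top[:,:2].astype(np.float32))).round(3))
# dist to arm line base->(.489,.25)
u=np.array([.489,.25])/np.hypot(.489,.25);c=p[:,0]*u[1]-p[:,1]*u[0];print('lateral to arm plane',np.abs(c).min())
q=cloud(load('side')); 
"
```

```text
7059 [0.1524077  0.15802605]
[0.229 0.229 0.229 0.229 0.23 ] [[0.406 0.464 0.136]
 [0.409 0.465 0.127]
 [0.403 0.463 0.131]
 [0.407 0.464 0.142]
 [0.406 0.464 0.128]]
[[0.228 0.732]
 [0.398 0.455]
 [0.572 0.562]
 [0.403 0.839]]
lateral to arm plane 0.2278577278782226
```

Nothing is within 0.22 m, so I descend until the tips are near z = 0.005.

Emit:
{"method": "drive_tool", "body": {
  "motion": [
    [[0,1,0],[0,0,0],-0.9],
    [[0,1,0],[0,0,0],-0.9],
    [[0,1,0],[0,0,0],-0.9],
    [[0,1,0],[0,0,0],-0.9],
    [[0,0.5,0],[0,0,0],-0.9],
    [[0,0.5,0],[0,0,0],-0.9],
    [[0,0.3,0],[0,0,0],-0.9],
    [[0,0,0],[0,0,0],-0.9]
  ]
}}

```text
time: 21.85
tool_pos: [0.4888, 0.2494, -0.0317]
tool_rot: [-0.575, 0.576, -0.411, 0.411]
contact_force: [-0.6, 0.4, 0.1]
gripper_width: 0.949
```

Emit:
{"method": "drive_tool", "body": {
  "motion": [
    [[0,0.2,0],[0,0,0],-0.6],
    [[0,0,0],[0,0,0],-0.4],
    [[0,0,0],[0,0,0],-0.3],
    [[0,0,0],[0,0,0],-0.25],
    [[0,0,0],[0,0,0],-0.2],
    [[0,0,0],[0,0,0],-0.2],
    [[0,0,0],[0,0,0],-0.2],
    [[0,0,0],[0,0,0],-0.2]
  ]
}}

```text
time: 22.65
tool_pos: [0.4901, 0.25, -0.0349]
tool_rot: [0.576, -0.575, 0.411, -0.411]
contact_force: [-0.7, -1.3, 5.1]
gripper_width: 0.601
```

```bash
python3 -c "
from h import *
plan([.489,.2498,-.034],-71.1)
f=tgs()"
```

```text
t 22.65 pos [ 0.4901  0.25   -0.0349] yaw -71.1 j6 1.58 F [-0.72 -1.27  5.09] w 0.601
turn u [-0.03  0.01  0.  ] then shift u [-0.01 -0.04 -0.04] axes x [ 0.32 -0.95  0.  ] z [0.95 0.32 0.  ]
t range -0.1068 0.1212
-0.11 L 0 R -0.0125 z 0.0248
-0.09 L 0 R -0.014 z 0.0203
-0.07 L 0 R -0.0171 z 0.0216
-0.05 L 0 R -0.0179 z 0.0228
-0.03 L 0 R -0.0196 z 0.0219
-0.01 L 0 R -0.0251 z 0.0248
0.05 L 0 R -0.0231 z 0.0215
0.07 L 0.0241 R -0.0236 z 0.0192
0.09 L 0.0242 R -0.0232 z 0.0194
0.11 L 0.025 R -0.0239 z 0.0201
```

The tongs are squeezed to about a 48 mm jaw gap. I loosen them slightly and lift.

Emit:
{"method": "drive_tool", "body": {
  "motion": [
    [[0,0,0],[0,0,0],-0.25],
    [[0,-0.1,0],[0,0,0],-0.25],
    [[0,-0.3,0],[0,0,0],-0.25],
    [[0,-0.5,0],[0,0,0],-0.25],
    [[0,-0.7,0],[0,0,0],-0.25],
    [[0,-0.7,0],[0,0,0],-0.25],
    [[0,-0.7,0],[0,0,0],-0.25],
    [[0,-0.7,0],[0,0,0],-0.25],
    [[0,-0.5,0],[0,0,0],-0.25],
    [[0,-0.3,0],[0,0,0],-0.25],
    [[0,0,0],[0,0,0],-0.25],
    [[0,0,0],[0,0,0],-0.25]
  ]
}}

```text
time: 23.9
tool_pos: [0.4885, 0.2494, 0.0755]
tool_rot: [-0.575, 0.576, -0.411, 0.411]
contact_force: [0.7, -0.9, -0.8]
gripper_width: 0.626
```

```bash
python3 -c "
from h import *
plan([.4835,-.017,.1],-71.1)
f=tgs(z0=.113)
g=grab('side');W=cloud(g)
cv2.imwrite('pics/s8.png',cv2.resize(g['img'][60:230,150:330],(635,600),interpolation=cv2.INTER_CUBIC))"
```

```text
t 23.9 pos [0.4885 0.2494 0.0755] yaw -71.1 j6 1.58 F [ 0.65 -0.86 -0.75] w 0.626
turn u [0.01 0.01 0.  ] then shift u [10.02 -0.98 -3.64] axes x [ 0.32 -0.95  0.  ] z [0.95 0.32 0.  ]
t range -0.109 0.1207
-0.11 L 0 R -0.0118 z 0.1327
-0.09 L 0 R -0.0135 z 0.1313
-0.07 L 0 R -0.0169 z 0.1319
-0.05 L 0 R -0.0177 z 0.1307
-0.03 L 0 R -0.02 z 0.1339
-0.01 L 0 R -0.0252 z 0.1336
0.03 L 0 R -0.0236 z 0.1306
0.05 L 0 R -0.0238 z 0.1296
0.07 L 0.0252 R -0.0249 z 0.1308
0.09 L 0.0267 R -0.0251 z 0.1315
0.11 L 0.027 R -0.0261 z 0.1335
```

View pics/s8.png

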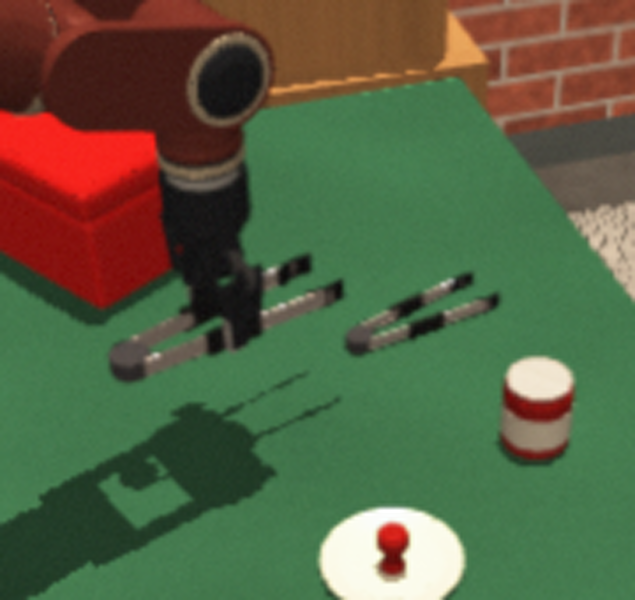

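The tongs are gripped and lifted level (underside about 0.11 m), with a jaw gap of about 52 mm. In the picture the jaws are at (300,265)/(335,290). Now I carry them over the knob.

Emit:
{"method": "drive_tool", "body": {
  "motion": [
    [[0.4,0,-0.15],[0,0,0],-0.25],
    [[0.8,0,-0.3],[0,0,0],-0.25],
    [[0.98,0,-0.36],[0,0,0],-0.25],
    [[0.98,0,-0.36],[0,0,0],-0.25],
    [[0.98,0,-0.36],[0,0,0],-0.25],
    [[0.98,0,-0.36],[0,0,0],-0.25],
    [[0.98,0,-0.36],[0,0,0],-0.25],
    [[0.98,0,-0.36],[0,0,0],-0.25],
    [[0.98,0,-0.36],[0,0,0],-0.25],
    [[0.98,0,-0.36],[0,0,0],-0.25],
    [[0.7,0,-0.25],[0,0,0],-0.25],
    [[0.28,0,-0.09],[0,0,0],-0.25]
  ]
}}

```text
time: 25.2
tool_pos: [0.4827, -0.019, 0.0756]
tool_rot: [-0.575, 0.575, -0.412, 0.411]
contact_force: [0.8, 0.2, -1.6]
gripper_width: 0.629
```

Emit:
{"method": "drive_tool", "body": {
  "motion": [
    [[0,0,0],[0,0,0],-0.25],
    [[0,0,0],[0,0,0],-0.25],
    [[0,0,0],[0,0,0],-0.25]
  ]
}}

```text
time: 25.5
tool_pos: [0.4832, -0.0164, 0.0759]
tool_rot: [0.576, -0.576, 0.411, -0.411]
contact_force: [-0.0, 0.1, -1.5]
gripper_width: 0.62
```

```bash
cat > rel.py <<'E'
from h import *
s=manip.state();p=s['tool_pos'];plan([.4828,-.0169,p[2]],-71.1)
a=np.radians(18.9);ax=np.array([np.cos(a),np.sin(a)]);ay=np.array([-ax[1],ax[0]])
zu=p[2]+.034
for n in('top','side'):
    f=grab(n);W=cloud(f);im=f['img'].astype(int)
    d=W[...,:2]-p[:2];t=d@ax;l=d@ay;red=(im[...,2]>im[...,1]+60)
    k=red&(abs(W[...,0]-.576)<.05)&(abs(W[...,1]-.015)<.05)&(W[...,2]>.04)&(W[...,2]<.06)
    if k.sum()>3: print(n,'knob px',k.sum(),'t',np.percentile(t[k],[2,50,98]).round(4),'l',np.percentile(l[k],[2,50,98]).round(4))
    j=~red&(W[...,2]>zu)&(W[...,2]<zu+.035)&(t>.05)&(t<.14)&(abs(l)<.045)
    print(n,'tmax',t[j].max().round(4) if j.any() else None)
    for lo in(.06,.08,.1):
        q=j&(t>lo)&(t<lo+.02);print(lo+.01,'L',l[q&(l>0)].mean().round(4),'R',l[q&(l<0)].mean().round(4),'z',np.median(W[...,2][q]).round(4),np.percentile(W[...,2][q],97).round(4))
E
python3 rel.py
```

```text
t 25.5 pos [ 0.4832 -0.0164  0.0759] yaw -71.0 j6 1.05 F [-0.01  0.1  -1.53] w 0.62
turn u [ 0.    0.02 -0.  ] then shift u [ 0.01  0.   -0.02] axes x [ 0.32 -0.95  0.  ] z [0.95 0.32 0.  ]
top knob px 54 t [0.0876 0.0983 0.1096] l [-0.0109 -0.      0.0115]
top tmax 0.1198
0.06999999999999999 L nan R -0.025 z 0.1322 0.1354
0.09 L 0.0282 R -0.025 z 0.1329 0.1367
0.11 L 0.0294 R -0.0256 z 0.1325 0.1367
side knob px 57 t [0.0856 0.0963 0.1088] l [-0.0153 -0.006   0.0066]
side tmax 0.1215
0.06999999999999999 L 0.0249 R -0.0282 z 0.1276 0.1351
0.09 L 0.0252 R -0.0284 z 0.1272 0.1356
0.11 L 0.0267 R -0.0284 z 0.128 0.1354rel.py:13: RuntimeWarning: Mean of empty slice.
  q=j&(t>lo)&(t<lo+.02);print(lo+.01,'L',l[q&(l>0)].mean().round(4),'R',l[q&(l<0)].mean().round(4),'z',np.median(W[...,2][q]).round(4),np.percentile(W[...,2][q],97).round(4))
  ret = ret.dtype.type(ret / rcount)
```

The knob is centred in the bite: t = 98 mm and lateral about 0–2 mm, with about 7 mm clearance each side at the pad ends. I lower 85 mm.

Emit:
{"method": "drive_tool", "body": {
  "motion": [
    [[0,0.3,0],[0,0,0],-0.25],
    [[0,0.5,0],[0,0,0],-0.25],
    [[0,0.5,0],[0,0,0],-0.25],
    [[0,0.4,0],[0,0,0],-0.25],
    [[0,0.4,0],[0,0,0],-0.25],
    [[0,0.4,0],[0,0,0],-0.25],
    [[0,0.4,0],[0,0,0],-0.25],
    [[0,0.3,0],[0,0,0],-0.25],
    [[0,0.2,0],[0,0,0],-0.25],
    [[0,0,0],[0,0,0],-0.25],
    [[0,0,0],[0,0,0],-0.25]
  ]
}}

```text
time: 26.7
tool_pos: [0.4836, -0.0172, -0.0087]
tool_rot: [0.575, -0.575, 0.411, -0.411]
contact_force: [1.2, -0.3, -2.3]
gripper_width: 0.629
```

```bash
python3 -W ignore rel.py; python3 -c "
from h import *
a=load('top')['img'][160:250,200:300];b=load('side')['img'][150:250,210:310]
cv2.imwrite('pics/s9.png',np.hstack([cv2.resize(a,(398,398*90//100),interpolation=cv2.INTER_CUBIC),cv2.resize(b,(398,358),interpolation=cv2.INTER_CUBIC)]))"
```

```text
t 26.7 pos [ 0.4836 -0.0172 -0.0087] yaw -71.1 j6 1.05 F [ 1.19 -0.33 -2.31] w 0.629
turn u [-0.  0.  0.] then shift u [-0.02  0.   -0.03] axes x [ 0.32 -0.95  0.  ] z [0.95 0.32 0.  ]
top knob px 55 t [0.0868 0.0977 0.1092] l [-0.01    0.0009  0.0125]
top tmax 0.119
0.06999999999999999 L 0.0303 R -0.0248 z 0.0469 0.0522
0.09 L 0.022 R -0.0227 z 0.0474 0.0507
0.11 L 0.0226 R -0.0196 z 0.0477 0.0534
side knob px 61 t [0.0855 0.0961 0.1087] l [-0.0153 -0.0052  0.0085]
side tmax 0.1205
0.06999999999999999 L 0.0251 R -0.0278 z 0.0421 0.0505
0.09 L 0.0226 R -0.0257 z 0.043 0.0526
0.11 L 0.026 R -0.0276 z 0.0419 0.0512
```

View pics/s9.png

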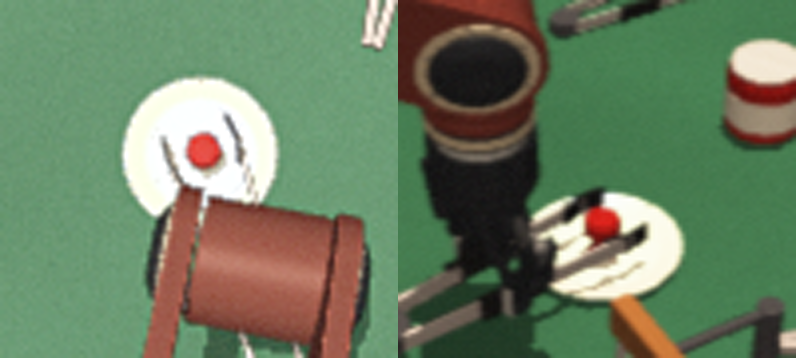

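The knob (203,152 in the top crop) lies midway between the jaws. Jaw tops are near 0.048 m, so the pads are at its widest band. Now I squeeze.

Emit:
{"method": "drive_tool", "body": {
  "motion": [
    [[0,0,0],[0,0,0],-0.2],
    [[0,0,0],[0,0,0],-0.15],
    [[0,0,0],[0,0,0],-0.1],
    [[0,0,0],[0,0,0],-0.05],
    [[0,0,0],[0,0,0],0],
    [[0,0,0],[0,0,0],0.05],
    [[0,0,0],[0,0,0],0.1],
    [[0,0,0],[0,0,0],0.2],
    [[0,0,0],[0,0,0],0.4],
    [[0,0,0],[0,0,0],0.6],
    [[0,0,0],[0,0,0],0.6],
    [[0,0,0],[0,0,0],0.6]
  ]
}}

```text
time: 28.0
tool_pos: [0.4834, -0.0171, -0.0088]
tool_rot: [0.575, -0.575, 0.411, -0.411]
contact_force: [-0.9, 0.4, -0.5]
gripper_width: 0.48
```

```bash
python3 -W ignore rel.py
```

```text
t 28.0 pos [ 0.4834 -0.0171 -0.0088] yaw -71.1 j6 1.05 F [-0.93  0.44 -0.5 ] w 0.48
turn u [-0.    0.01 -0.  ] then shift u [-0.02  0.   -0.02] axes x [ 0.32 -0.95  0.  ] z [0.95 0.32 0.  ]
top knob px 64 t [0.0871 0.0991 0.1102] l [-0.0111  0.0021  0.0143]
top tmax 0.1193
0.06999999999999999 L 0.0169 R -0.015 z 0.0457 0.049
0.09 L 0.015 R -0.0145 z 0.0459 0.049
0.11 L 0.0153 R -0.0115 z 0.0472 0.0507
side knob px 60 t [0.0843 0.096  0.1091] l [-0.015  -0.0035  0.0108]
side tmax 0.1209
0.06999999999999999 L 0.015 R -0.018 z 0.0398 0.0485
0.09 L 0.0141 R -0.0165 z 0.0413 0.0491
0.11 L 0.0152 R -0.016 z 0.0434 0.0494
```

The fingers stalled at 0.48 (about 41–42 mm), which matches the expected stop on the knob. I lift about 150 mm.

Emit:
{"method": "drive_tool", "body": {
  "motion": [
    [[0,-0.1,0],[0,0,0],0.6],
    [[0,-0.3,0],[0,0,0],0.6],
    [[0,-0.5,0],[0,0,0],0.6],
    [[0,-0.7,0],[0,0,0],0.6],
    [[0,-0.8,0],[0,0,0],0.6],
    [[0,-0.8,0],[0,0,0],0.6],
    [[0,-0.8,0],[0,0,0],0.6],
    [[0,-0.8,0],[0,0,0],0.6],
    [[0,-0.6,0],[0,0,0],0.6],
    [[0,-0.4,0],[0,0,0],0.6],
    [[0,-0.2,0],[0,0,0],0.6],
    [[0,0,0],[0,0,0],0.6]
  ]
}}

```text
time: 29.3
tool_pos: [0.4836, -0.0172, 0.1416]
tool_rot: [0.575, -0.575, 0.411, -0.411]
contact_force: [0.1, -0.4, -2.3]
gripper_width: 0.478
```

Emit:
{"method": "drive_tool", "body": {
  "motion": [
    [[0,0,0],[0,0,0],0.6],
    [[0,0,0],[0,0,0],0.6],
    [[0,0,0],[0,0,0],0.6],
    [[0,0,0],[0,0,0],0.6],
    [[0,0,0],[0,0,0],0.6]
  ]
}}

```text
time: 29.8
tool_pos: [0.4832, -0.0171, 0.1408]
tool_rot: [-0.575, 0.575, -0.411, 0.411]
contact_force: [0.4, 0.9, -1.4]
gripper_width: 0.479
```

```bash
python3 -c "
from h import *
for i in range(2):
    f=grab('side');W=cloud(f);im=f['img'].astype(int);b,g,r=im[...,0],im[...,1],im[...,2]
    m=(r>g+60)&(W[...,2]>.1)&(W[...,2]<.25)&(abs(W[...,0]-.576)<.04)&(abs(W[...,1]-.015)<.04);print('knob',m.sum(),np.percentile(W[m],[1,50,99],axis=0).round(4))
m=(r>b+30)&(r>g+12)&(W[...,2]>.19)&(W[...,2]<.27)&(W[...,1]<-.2);p=W[m];print('bar',len(p),np.percentile(p,[2,50,98],axis=0).round(4))
m=(W[...,2]<.02)&(abs(W[...,0]-.575)<.08)&(abs(W[...,1]-.015)<.08)&(im.min(-1)>130);p=W[m];print('saucer',cv2.minEnclosingCircle(p[:,:2].astype(np.float32)))
s=manip.state();print(s['time'],s['tool_pos'],s['gripper_width'],s['contact_force'],abs(s['joint_vel']).max())
cv2.imwrite('pics/s10.png',cv2.resize(f['img'][90:310,170:390],(600,600),interpolation=cv2.INTER_CUBIC))"
```

```text
knob 83 [[ 0.563  -0.0018  0.1569]
 [ 0.5753  0.0093  0.1968]
 [ 0.5901  0.0285  0.2005]]
knob 82 [[5.634e-01 2.000e-04 1.584e-01]
 [5.757e-01 9.000e-03 1.963e-01]
 [5.900e-01 2.880e-02 2.009e-01]]
bar 308 [[ 0.503  -0.2923  0.2041]
 [ 0.5129 -0.2671  0.2328]
 [ 0.5271 -0.232   0.239 ]]
saucer ((0.5818108320236206, 0.02237207069993019), 0.06912651658058167)
29.9 [ 0.48331212 -0.01712777  0.14100527] 0.4737796658342001 [ 1.02034389 -0.68783376 -2.27525223] 0.0022621167026933057
```

Depth shows the knob from about 0.157 to 0.200 m, steady in both frames, and the cover hangs unchanged. I hand in.

```bash
python3 -c "
from plant import manip
print(manip.job_done())"
```

```text
the job is handed in; nothing more can be done
None
```

The cover hangs by its bar on the hook, released, and the big tongs hold the red knob still, its underside about 15 cm above the counter. I handed the job in at about 30 s; it reports no verdict.

**Last checks:**
- **Knob:** steady over two frames at z 0.157–0.200 m, with the fingers stalled at 0.48 opening, as expected on the knob.
- **Cover:** bar at z 0.204–0.239 m across the rod, unchanged since I released it.
- **Saucer:** in place to within about 4 mm, near the camera's error.
- **Joints:** nearly still (0.002 rad/s).

**What failed or disagreed:**
- **Missed grip:** the first close on the handle missed, without visibly moving anything. By the depth images the real fingertips end about 37–41 mm short of the reported TCP, unlike the interface text. I used that offset from then on.
- **Not viewed:** the final picture was refused because I had reached the 12-picture limit, so the end state is confirmed only by depth numbers.
- **Not re-measured:** I did not check the tin and pliers again at the end; no move took the arm near them.

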